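# Latch a beam shutter open through its L-shaped gate

### The job

Open the laser's beam shutter and latch it: with the fingertips, push the black square knob along the long leg of the L-shaped slot right to the corner, then push it sideways along the short leg fully to its end, and leave it there with the fingers clear. Only push the knob, do not pull it up; leave the jars, the slide box and the post beside the shutter standing where they are.

Things in the scene. Friction and masses are not known exactly. Their poses are not given: they have to be found in the camera images.
- gate: the fixed shutter housing: flat box, black sides, aluminium top plate, 200 (x) x 160 (y) x 45 mm high. Origin at the centre of its underside. Its x axis runs along the slot's long leg, from start to corner (away from the robot, within 0.7 rad of world x); its y axis along the short leg, corner to end. Beyond its +x edge: fixed laser tube and detector, 80 mm high, and a steel vane that moves with the knob.
- knob (a point): centre of the push knob: black block 32 x 32 mm, 34 mm high, faces square to the gate's x and y axes; it spans 49 to 83 mm above the table, 4 mm clear of the top plate. It rides on a 12 mm pin in the slot, cannot turn or tip, stays where it is left. About 2.5 N pushes it along the long leg, 2 N along the short one, plus 12 N per m/s.
- slot_start (a point): pin centre at the start end of the long leg, on the top plate's upper face (45 mm above the table). The slot is 17 mm wide, so the pin has 2.5 mm of play to each side.
- slot_corner (a point): pin centre in the corner of the L, on the upper face of the top plate, 80 mm along the gate's x axis from slot_start. The pin enters the short leg only within 2.5 mm of here along x: the end wall of the long leg stops it 2.5 mm beyond, which is right.
- slot_end (a point): pin centre at the closed end of the short leg, on the upper face of the top plate, 45 mm along the gate's y axis from slot_corner.
- slide_along (a joint): travel of the knob along the gate's x axis, m: 0 at slot_start, 0.080 at slot_corner (walls stop it at about -0.0025 and 0.0825). At the outset 0 to 0.02.
- slide_across (a joint): travel of the knob along the gate's y axis, m: 0 in the long leg, 0.045 at slot_end (walls stop it at about -0.0025 and 0.0475).
- knob_lift (a joint): how far the knob is pulled up off its seat, m: 0 when seated, against a spring of 8 N and more. It must stay down.
- jar_a: bystander: clear jar with a lid, 60 mm across, 70 mm high, loose, on the gate's left (+y) side; origin at the centre of its underside
- jar_b: bystander: smaller clear jar with a lid, 52 mm across, 55 mm high, loose, on the gate's left (+y) side; origin at the centre of its underside
- slide_box: bystander: white box for glass slides, 80 x 50 x 32 mm high, loose, on the gate's right (-y) side; origin at the centre of its underside
- pedestal: bystander: upright steel post, 25 mm across on a foot 32 mm across, 63 mm high, loose, on the gate's right (-y) side; origin at the centre of its underside

How it is judged:
By the outcome, as a careful person would: the job done as asked, in the order asked, and still so for the second after the job is handed in, with the robot touching nothing.
It also fails if it takes over 45 s, if anything falls off the work surface, if the arm or the gripper's body presses on something with over 40 N, if the wrist force passes 120 N, or if a joint passes its speed limit or range.

### The arm

A 7-joint arm with a two-finger parallel gripper is mounted at the origin on the work surface. World frame = base frame: x ahead of the robot, y to its left, z up, the work surface at z = 0. Lengths are in mm, angles in rad, forces in N, time in s.
With the tool pointing down it reaches from about 425 to 950 mm from the base axis. Payload 16.7 kg.
Tool frame: the origin (TCP) lies at the very end of the fingers, on their centre line; the grasp point (between the pads) lies env.hold_point_z behind it (env.hold_point_z is the distance from the TCP to the grasp point, in mm); z points along the fingers, y is the line along which they close (so a half turn about z gives the same grasp; the last joint's range is limited). The gripper opens to 94 mm and grips with 3 to 60 N. Pads are 16 mm wide; open, the fingers measure 119 mm over their backs; the gripper's body (75 mm by 177 mm) begins 78 mm behind the grasp point.
Start: joints at [0.974, 0.426, 0.074, 1.606, -0.034, 1.111, -0.067], TCP at [292.229, -608.421, 205.467] pointing down, gripper open.
Joint ranges: [-2.85, 2.85], [-0.5, 2.14], [-1.23, 1.37], [0.21, 2.46], [-1.02, 4.16], [0.16, 2.05], [-2.73, 2.73]. Speed limits (rad/s): [1.89, 1.89, 2.39, 2.39, 3.01, 3.01, 3.01].

### API

Orientations are given as [roll, pitch, yaw] about the fixed x, y, z axes, in that order (R = Rz(yaw) Ry(pitch) Rx(roll)).
In Python, from bench import env gives the robot as it stands.
- The arm moves only by the tool drive_tool, never from a script. Its argument "steps" is a list of rows, each an object of numbers: "grip": the finger opening in cm, from 0 to 9.4; "x", "y", "z": the shift along the world's x, y, z in cm; "wx", "wy", "wz": the turn, a rotation vector about the world's x, y, z in degrees. A call has 1 to 12 rows; each row is the pose to reach, as a shift and turn from the pose commanded when the call began; what a row does not reach only later rows make up. A row lasts 1/8 s, in which the tool goes at most 62.5 mm and 10.7 degrees, less where a joint would pass 70% of its speed; a pose out of reach is approached as far as the arm can. A call with a gripper value outside its range is refused whole. The fingers move at their own pace and stop on an object; "grip_force" is the grip in N (left out, the last holds). Time passes only in rows, so rows that repeat a pose let the fingers close. It gives the time, the measured TCP pose, the force, the opening and the grip force at its end, in the units of the state.
- env.get_obs(): the state, without advancing time (a new reading comes with each control period).
- env.snapshot(name): name is "side" or "top"; returns a dict with "img" (384x512x3 uint8, red, green, blue), "fx", "fy", "cx", "cy" (pixels), "k1" (the pictures are not rectified: a ray, as slopes to the right and down, at radius r is drawn at 1 + k1 r^2 times it, then the intrinsics apply), "rvec" (rotation vector, rad) and "tvec" (3), from world to camera coordinates, as OpenCV has them. Camera axes: x right, y down, z forward; pixel columns grow to the right and rows downward; lengths in mm; the calibration is good to about 2 mm. A picture is of the moment at which its call begins. There is no depth.
- env.close_job(): hands the job in; it is judged then, once.
Trained networks look in the newest picture that a camera, given by its name, has taken for a name from the list of things; names that differ only in an ending like _2 or _b are one class to them, and where a whole thing is asked for, a point or a joint stands for the part that bears it (a point fixed in the world has none). Each returns a list of dicts, best first, with "conf" (0 to 1); they miss things now and then, are a little off and sometimes report something else, mostly with a low value. They report only what shows in the picture. A call takes as long as a camera call.
- env.find_in(camera, thing): "xy" ([column, row] in pixels, amid what is visible of it).
The state is a dict: "t": time; "q": joint angles; "qd": joint speeds; "joint_efforts": joint torques, N m; "position": TCP position; "eef_rot": TCP orientation; "wrist_force": force on the tool from outside, world axes, zero at the start; "ft_torque": the same for the moment, N m; "width": finger opening in mm; "grasp_force": force on a finger pad.
Only numpy, scipy, OpenCV 4.12 (cv2) and the standard library are available. Lean on these libraries where they do the work, as an engineer would, in place of code of your own. Each camera call takes 0.05 s, during which the arm holds its last target. There are 200 camera calls.

## Working session

There is one attempt and no reset: what is moved stays moved. The work goes in short steps, Python scripts to look and compute and a tool call to move; the robot and the scene stay as the last step left them, time stands still between calls to the robot, and variables do not carry over. Pictures are saved under pics/ and viewed, at most 10 in all, crops included, and the job is handed in when it is done.

Besides the shell and the picture viewer there is one more tool, called after ">>>" by a JSON object that holds its "op" and its "data", one argument or row to a line. drive_tool: Moves the arm, as the interface text tells. Its arguments: {"type":"object","properties":{"steps":{"type":"array","items":{"type":"object","properties":{"grip":{"type":"number"},"x":{"type":"number"},"y":{"type":"number"},"z":{"type":"number"},"wx":{"type":"number"},"wy":{"type":"number"},"wz":{"type":"number"}}}},"grip_force":{"type":"number"}},"required":["steps"]}

```bash
mkdir -p pics; cat > h.py <<'E'
import numpy as np, cv2
from bench import env
def ray(s,px):
    K=np.array([[s['fx'],0,s['cx']],[0,s['fy'],s['cy']],[0,0,1.]])
    u=cv2.undistortPoints(np.array([[px]],float),K,np.array([s['k1'],0,0,0,0.]))[0,0]
    R=cv2.Rodrigues(np.array(s['rvec'],float))[0]; t=np.array(s['tvec'],float)
    return -R.T@t, R.T@np.array([u[0],u[1],1.])
def at(s,px,z):
    c,d=ray(s,px); return c+d*(z-c[2])/d[2]
def proj(s,P):
    K=np.array([[s['fx'],0,s['cx']],[0,s['fy'],s['cy']],[0,0,1.]])
    return cv2.projectPoints(np.array(P,float).reshape(-1,3),np.array(s['rvec'],float),np.array(s['tvec'],float),K,np.array([s['k1'],0,0,0,0.]))[0][:,0]
E
python3 - <<'E'
from h import *
o=env.get_obs();print(o['t'],o['position'],o['eef_rot'],o['width'],env.hold_point_z)
Z=dict(gate=45,knob=66,slot_start=45,slot_corner=45,slot_end=45,jar_a=35,slide_box=16,pedestal=32)
for n in('top','side'):
    s=env.snapshot(n);cv2.imwrite(f'pics/{n}0.png',s['img'][:,:,::-1])
    for k,z in Z.items():
        for d in env.find_in(n,k)[:3]: print(n,k,np.round(d['xy']),round(d['conf'],2),np.round(at(s,d['xy'],z)))
E
```

```text
0.0 [ 292.05909881 -608.05001931  204.76945427] [-3.14029599e+00  9.99269260e-05  4.47788468e-01] 94.02197684148338 18.8
top knob [227. 211.] 0.5 [513. 102.  66.]
top slot_start [227. 176.] 0.58 [586. 105.  45.]
top slot_corner [226. 173.] 0.6 [592. 107.  45.]
top slot_end [229. 173.] 0.71 [593. 100.  45.]
top jar_a [134. 197.] 0.71 [547. 296.  35.]
top jar_a [156. 156.] 0.62 [630. 252.  35.]
top slide_box [291. 275.] 0.95 [382. -24.  16.]
top pedestal [294. 215.] 0.69 [504. -32.  32.]
side gate [235. 211.] 0.56 [571. 109.  45.]
side knob [259. 215.] 0.71 [511. 104.  66.]
side slot_start [234. 213.] 0.71 [569. 112.  45.]
side slot_corner [238. 212.] 0.56 [563. 106.  45.]
side slot_end [241. 205.] 0.72 [569.  86.  45.]
side slot_end [236. 213.] 0.69 [565. 110.  45.]
side slot_end [176. 248.] 0.32 [620. 256.  45.]
side jar_a [191. 284.] 0.94 [546. 303.  35.]
side jar_a [175. 247.] 0.79 [629. 251.  35.]
side slide_box [335. 213.] 0.58 [384. -27.  16.]
side pedestal [288. 186.] 0.56 [512. -31.  32.]
```

View pics/top0.png

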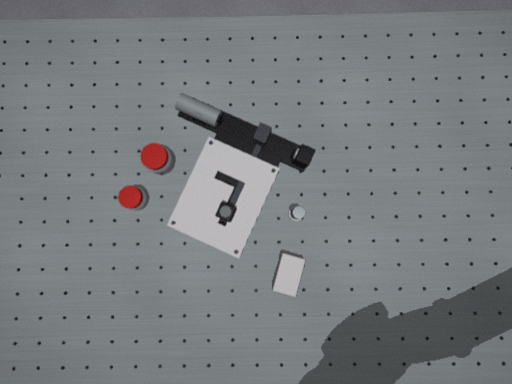

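View pics/side0.png

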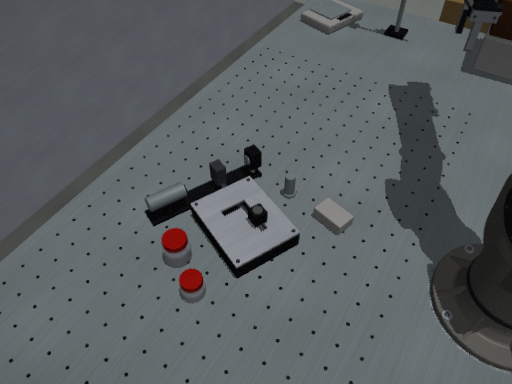

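The top view shows the gate plate with corners near (210,138), (280,170), (240,257) and (168,224). The knob is at (227,211), the slot corner at about (241,183) and its end at about (218,175). The side view agrees with this. I'll fit the plate next.

```bash
python3 - <<'E'
from h import *
from scipy.optimize import least_squares
s=env.snapshot('top');im=s['img'];g=cv2.cvtColor(im,cv2.COLOR_RGB2GRAY)
m=(g>165).astype(np.uint8);m[:, :160]=0;m[:130]=0;m[262:]=0;m[:,284:]=0
n,l,st,c=cv2.connectedComponentsWithStats(m);i=1+np.argmax(st[1:,4])
ct=max(cv2.findContours((l==i).astype(np.uint8),0,1)[0],key=cv2.contourArea)[:,0]
hull=cv2.convexHull(ct)
W=np.array([at(s,p,45)[:2] for p in ct],np.float32)
r=cv2.minAreaRect(W);print('rect',r,st[i])
b=cv2.boxPoints(r);c0=np.array(r[0])
e=[b[1]-b[0],b[2]-b[1]];L=max(e,key=np.linalg.norm);L=L/np.linalg.norm(L);L*=np.sign(L[0])
yaw=np.arctan2(L[1],L[0]);print('yaw',yaw,np.degrees(yaw))
X=L;Y=np.array([-L[1],L[0]])
def loc(px,z): d=at(s,px,z)[:2]-c0; return np.round([d@X,d@Y],1)
for k,px,z in(('start',(223,222),45),('corner',(241,183),45),('end',(218,175),45),('knobtop',(226.5,210.5),83)):print(k,loc(px,z),at(s,px,z).round())
# rectified top plate at z=45 and z=83: 3 px/mm
out=[]
for z in(45,83):
    u,v=np.meshgrid(np.arange(-110,110,.5),np.arange(90,-90,-.5))
    P=np.stack([c0[0]+u*X[0]+v*Y[0],c0[1]+u*X[1]+v*Y[1],0*u+z],-1)
    q=proj(s,P).reshape(*u.shape,2).astype(np.float32)
    o=cv2.remap(im,q[...,0],q[...,1],1)
    for t in range(-100,101,20):
        cv2.line(o,(220+2*t,0),(220+2*t,6 if t else 20),(255,0,0),1);
        cv2.line(o,(0,180-2*t),(6 if t else 20,180-2*t),(255,0,0),1)
    out.append(o)
o=np.hstack(out);o=cv2.resize(o,(800,int(800*o.shape[0]/o.shape[1])))
cv2.imwrite('pics/rect.png',o[:,:,::-1])
E
```

```text
rect ((544.5146484375, 112.38169860839844), (159.7952880859375, 199.1199951171875), 64.670654296875) [ 167  137  112  121 6737]
yaw -0.44208047 -25.329344
start [-47.1 -22. ] [492. 113.  45.]
corner [ 39.8 -21.9] [571.  76.  45.]
end [35.2 27.7] [588. 122.  45.]
knobtop [-23.3 -21.9] [514. 103.  83.]
```

View pics/rect.png

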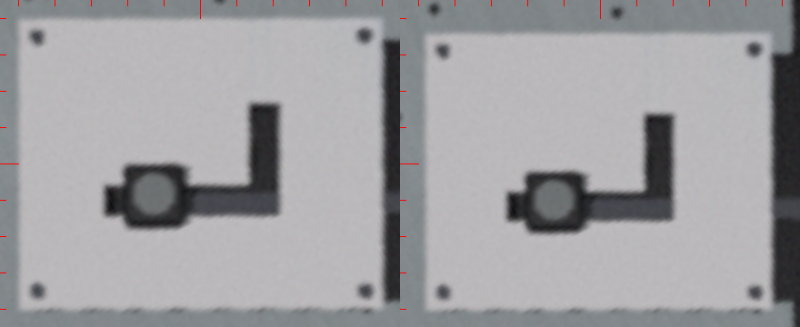

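Rectified view: the slot start is near gate (-45,-21), the corner near (35.5,-21) and the end near (35.5,24.5). The knob is at about (-24,-21), so it is roughly 20 mm along. Next I go above a point behind the knob with the fingers closed.

>>> {"op": "drive_tool", "data": {
  "steps": [
    {"x": 8, "y": 12, "z": 0, "wz": 10, "grip": 0},
    {"x": 16, "y": 24, "z": 0, "wz": 20, "grip": 0},
    {"x": 16, "y": 36, "z": 0, "wz": 30, "grip": 0},
    {"x": 16, "y": 36, "z": 0, "wz": 39, "grip": 0},
    {"x": 16, "y": 36, "z": 0, "wz": 39, "grip": 0},
    {"x": 16, "y": 36, "z": 0, "wz": 39, "grip": 0},
    {"x": 18.2, "y": 73, "z": 0, "wz": 39, "grip": 0},
    {"x": 18.2, "y": 73, "z": 0, "wz": 39, "grip": 0},
    {"x": 18.2, "y": 73, "z": 0, "wz": 39, "grip": 0},
    {"x": 18.2, "y": 73, "z": 0, "wz": 39, "grip": 0},
    {"x": 18.2, "y": 73, "z": 0, "wz": 39, "grip": 0},
    {"x": 18.2, "y": 73, "z": 0, "wz": 39, "grip": 0}
  ],
  "grip_force": 20
}}

```text
invalid input at $.steps[0]: expected keys grip, x, y, z, wx, wy, wz
```

>>> {"op": "drive_tool", "data": {
  "steps": [
    {"x": 8, "y": 12, "z": 0, "wx": 0, "wy": 0, "wz": 10, "grip": 0},
    {"x": 16, "y": 24, "z": 0, "wx": 0, "wy": 0, "wz": 20, "grip": 0},
    {"x": 16, "y": 36, "z": 0, "wx": 0, "wy": 0, "wz": 30, "grip": 0},
    {"x": 16, "y": 36, "z": 0, "wx": 0, "wy": 0, "wz": 39, "grip": 0},
    {"x": 16, "y": 36, "z": 0, "wx": 0, "wy": 0, "wz": 39, "grip": 0},
    {"x": 16, "y": 36, "z": 0, "wx": 0, "wy": 0, "wz": 39, "grip": 0},
    {"x": 18.2, "y": 73, "z": 0, "wx": 0, "wy": 0, "wz": 39, "grip": 0},
    {"x": 18.2, "y": 73, "z": 0, "wx": 0, "wy": 0, "wz": 39, "grip": 0},
    {"x": 18.2, "y": 73, "z": 0, "wx": 0, "wy": 0, "wz": 39, "grip": 0},
    {"x": 18.2, "y": 73, "z": 0, "wx": 0, "wy": 0, "wz": 39, "grip": 0},
    {"x": 18.2, "y": 73, "z": 0, "wx": 0, "wy": 0, "wz": 39, "grip": 0},
    {"x": 18.2, "y": 73, "z": 0, "wx": 0, "wy": 0, "wz": 39, "grip": 0}
  ],
  "grip_force": 20
}}

```text
t: 2.45
position: [473.0, 107.1, 205.9]
eef_rot: [3.141, -0.0, 1.128]
wrist_force: [0.8, -0.5, 0.6]
width: 0.8
grasp_force: 0.0
```

>>> {"op": "drive_tool", "data": {
  "steps": [
    {"x": 0, "y": 0, "z": 0, "wx": 0, "wy": 0, "wz": 0, "grip": 0},
    {"x": 0, "y": 0, "z": 0, "wx": 0, "wy": 0, "wz": 0, "grip": 0}
  ]
}}

```text
t: 2.7
position: [473.0, 104.8, 205.4]
eef_rot: [-3.142, 0.0, 1.129]
wrist_force: [0.2, -0.6, -0.6]
width: 0.5
grasp_force: 0.0
```

>>> {"op": "drive_tool", "data": {
  "steps": [
    {"x": 0.1, "y": 1.8, "z": -3, "wx": 0, "wy": 0, "wz": 0, "grip": 0},
    {"x": 0.1, "y": 1.8, "z": -8, "wx": 0, "wy": 0, "wz": 0, "grip": 0},
    {"x": 0.1, "y": 1.8, "z": -12, "wx": 0, "wy": 0, "wz": 0, "grip": 0},
    {"x": 0.1, "y": 1.8, "z": -14.6, "wx": 0, "wy": 0, "wz": 0, "grip": 0},
    {"x": 0.1, "y": 1.8, "z": -14.6, "wx": 0, "wy": 0, "wz": 0, "grip": 0},
    {"x": 0.1, "y": 1.8, "z": -14.6, "wx": 0, "wy": 0, "wz": 0, "grip": 0}
  ]
}}

```text
t: 3.45
position: [474.7, 122.6, 60.4]
eef_rot: [3.141, -0.0, 1.127]
wrist_force: [0.8, 0.6, 0.2]
width: 0.5
grasp_force: 0.0
```

```bash
python3 - <<'E'
from h import *
s=env.snapshot('side');cv2.imwrite('pics/side1.png',cv2.resize(s['img'][150:300,150:350],None,fx=4,fy=4,interpolation=cv2.INTER_CUBIC)[:,:,::-1])
o=env.get_obs();print(o['position'],o['wrist_force'],o['width'],proj(s,o['position']))
E
```

```text
[474.87513724 122.78728311  60.7003753 ] [-1.16788857  0.73449402 -0.10161074] 0.3635646068240938 [[268.66647709 229.37426794]]
```

View pics/side1.png

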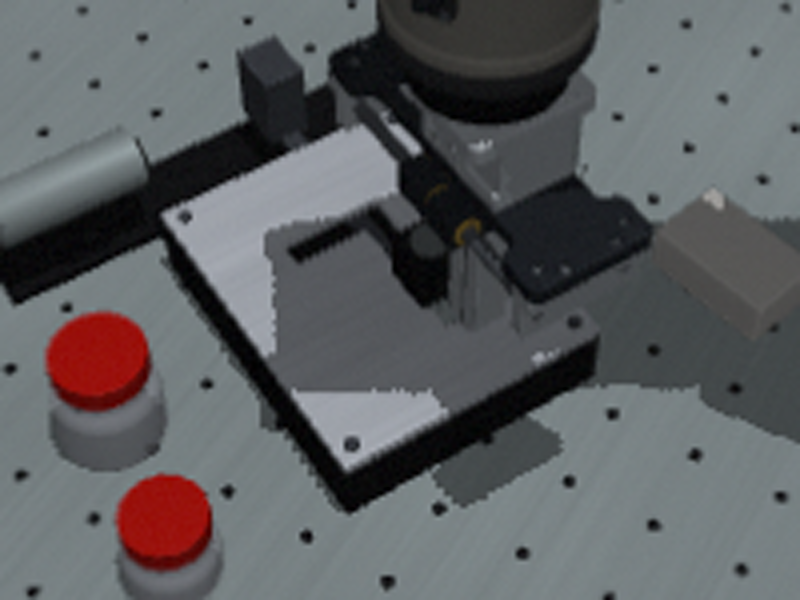

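The fingertips sit just behind the knob (crop about (475,310), knob about (425,265)). I push along gate x.

>>> {"op": "drive_tool", "data": {
  "steps": [
    {"x": 0.54, "y": -0.26, "z": 0, "wx": 0, "wy": 0, "wz": 0, "grip": 0},
    {"x": 1.08, "y": -0.51, "z": 0, "wx": 0, "wy": 0, "wz": 0, "grip": 0},
    {"x": 1.63, "y": -0.77, "z": 0, "wx": 0, "wy": 0, "wz": 0, "grip": 0},
    {"x": 2.17, "y": -1.03, "z": 0, "wx": 0, "wy": 0, "wz": 0, "grip": 0},
    {"x": 2.71, "y": -1.28, "z": 0, "wx": 0, "wy": 0, "wz": 0, "grip": 0},
    {"x": 3.25, "y": -1.54, "z": 0, "wx": 0, "wy": 0, "wz": 0, "grip": 0},
    {"x": 3.8, "y": -1.8, "z": 0, "wx": 0, "wy": 0, "wz": 0, "grip": 0},
    {"x": 4.34, "y": -2.05, "z": 0, "wx": 0, "wy": 0, "wz": 0, "grip": 0},
    {"x": 4.88, "y": -2.31, "z": 0, "wx": 0, "wy": 0, "wz": 0, "grip": 0},
    {"x": 5.42, "y": -2.57, "z": 0, "wx": 0, "wy": 0, "wz": 0, "grip": 0},
    {"x": 5.97, "y": -2.82, "z": 0, "wx": 0, "wy": 0, "wz": 0, "grip": 0},
    {"x": 6.33, "y": -3.0, "z": 0, "wx": 0, "wy": 0, "wz": 0, "grip": 0}
  ]
}}

```text
t: 5.0
position: [537.8, 93.1, 59.5]
eef_rot: [3.142, -0.0, 1.128]
wrist_force: [-2.6, 2.1, 2.1]
width: 0.4
grasp_force: 1.4
```

>>> {"op": "drive_tool", "data": {
  "steps": [
    {"x": 0.18, "y": -0.09, "z": 0, "wx": 0, "wy": 0, "wz": 0, "grip": 0},
    {"x": 0.36, "y": -0.17, "z": 0, "wx": 0, "wy": 0, "wz": 0, "grip": 0},
    {"x": 0.36, "y": -0.17, "z": 0, "wx": 0, "wy": 0, "wz": 0, "grip": 0}
  ]
}}

```text
t: 5.38
position: [541.0, 91.4, 59.4]
eef_rot: [3.141, -0.0, 1.128]
wrist_force: [-0.9, 1.0, 0.1]
width: 0.8
grasp_force: 0.2
```

>>> {"op": "drive_tool", "data": {
  "steps": [
    {"x": 0.14, "y": -0.06, "z": 0, "wx": 0, "wy": 0, "wz": 0, "grip": 0},
    {"x": 0.27, "y": -0.13, "z": 0, "wx": 0, "wy": 0, "wz": 0, "grip": 0},
    {"x": 0.27, "y": -0.13, "z": 0, "wx": 0, "wy": 0, "wz": 0, "grip": 0}
  ]
}}

```text
t: 5.75
position: [543.7, 90.1, 59.5]
eef_rot: [3.142, -0.0, 1.128]
wrist_force: [-0.5, 0.7, 0.3]
width: 0.3
grasp_force: 0.6
```

>>> {"op": "drive_tool", "data": {
  "steps": [
    {"x": 0.1, "y": -0.05, "z": 0, "wx": 0, "wy": 0, "wz": 0, "grip": 0},
    {"x": 0.18, "y": -0.09, "z": 0, "wx": 0, "wy": 0, "wz": 0, "grip": 0},
    {"x": 0.18, "y": -0.09, "z": 0, "wx": 0, "wy": 0, "wz": 0, "grip": 0}
  ]
}}

```text
t: 6.12
position: [544.5, 89.6, 59.4]
eef_rot: [-3.14, 0.001, 1.129]
wrist_force: [-7.3, 3.1, 6.3]
width: 0.4
grasp_force: 4.3
```

The force rose where I predicted the stop, so the knob is at the corner wall. I back off and go round to its -y side.

>>> {"op": "drive_tool", "data": {
  "steps": [
    {"x": -1.1, "y": 0.5, "z": 0, "wx": 0, "wy": 0, "wz": 0, "grip": 0},
    {"x": -2.3, "y": 1.1, "z": 0, "wx": 0, "wy": 0, "wz": 0, "grip": 0},
    {"x": -3.1, "y": -0.8, "z": 0, "wx": 0, "wy": 0, "wz": 0, "grip": 0},
    {"x": -4.0, "y": -2.7, "z": 0, "wx": 0, "wy": 0, "wz": 0, "grip": 0},
    {"x": -4.0, "y": -2.7, "z": 0, "wx": 0, "wy": 0, "wz": 0, "grip": 0},
    {"x": -2.4, "y": -3.5, "z": 0, "wx": 0, "wy": 0, "wz": 0, "grip": 0},
    {"x": -0.8, "y": -4.2, "z": 0, "wx": 0, "wy": 0, "wz": 0, "grip": 0},
    {"x": 0.8, "y": -5.0, "z": 0, "wx": 0, "wy": 0, "wz": 0, "grip": 0},
    {"x": 0.8, "y": -5.0, "z": 0, "wx": 0, "wy": 0, "wz": 0, "grip": 0}
  ]
}}

```text
t: 7.25
position: [554.7, 38.7, 59.1]
eef_rot: [-3.141, -0.0, 1.127]
wrist_force: [0.8, -0.5, 0.8]
width: 0.4
grasp_force: 0.0
```

```bash
python3 - <<'E'
from h import *
s=env.snapshot('side');cv2.imwrite('pics/side2.png',cv2.resize(s['img'][150:300,150:350],None,fx=4,fy=4,interpolation=cv2.INTER_CUBIC)[:,:,::-1])
o=env.get_obs();print(o['position'],o['wrist_force'])
for d in env.find_in('side','knob')[:2]: 
  p=at(s,d['xy'],66)[:2]-[544.5,112.4];print(d,p@[.904,-.428],p@[.428,.904])
E
```

```text
[553.77901311  39.1968679   59.08068351] [ 0.30401898 -0.01764455 -1.38646068]
{'xy': [241.9, 195.8], 'conf': 0.87} 39.25041929709359 -20.69290974992446
```

View pics/side2.png

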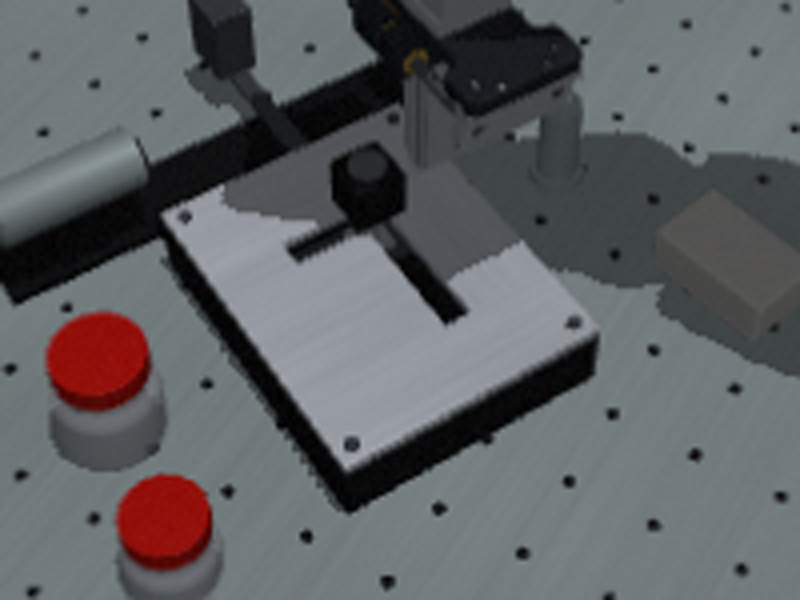

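The knob is at the corner (crop (368,185)) and the fingertips are clear on its -y side; the bystanders are untouched. I push along the short leg.

>>> {"op": "drive_tool", "data": {
  "steps": [
    {"x": 0.21, "y": 0.45, "z": 0, "wx": 0, "wy": 0, "wz": 0, "grip": 0},
    {"x": 0.42, "y": 0.9, "z": 0, "wx": 0, "wy": 0, "wz": 0, "grip": 0},
    {"x": 0.63, "y": 1.35, "z": 0, "wx": 0, "wy": 0, "wz": 0, "grip": 0},
    {"x": 0.84, "y": 1.8, "z": 0, "wx": 0, "wy": 0, "wz": 0, "grip": 0},
    {"x": 1.05, "y": 2.25, "z": 0, "wx": 0, "wy": 0, "wz": 0, "grip": 0},
    {"x": 1.27, "y": 2.7, "z": 0, "wx": 0, "wy": 0, "wz": 0, "grip": 0},
    {"x": 1.48, "y": 3.15, "z": 0, "wx": 0, "wy": 0, "wz": 0, "grip": 0},
    {"x": 1.69, "y": 3.6, "z": 0, "wx": 0, "wy": 0, "wz": 0, "grip": 0},
    {"x": 1.9, "y": 4.05, "z": 0, "wx": 0, "wy": 0, "wz": 0, "grip": 0},
    {"x": 2.11, "y": 4.5, "z": 0, "wx": 0, "wy": 0, "wz": 0, "grip": 0},
    {"x": 2.32, "y": 4.9, "z": 0, "wx": 0, "wy": 0, "wz": 0, "grip": 0},
    {"x": 2.48, "y": 5.24, "z": 0, "wx": 0, "wy": 0, "wz": 0, "grip": 0}
  ]
}}

```text
t: 8.85
position: [578.2, 92.0, 59.4]
eef_rot: [-3.141, 0.0, 1.129]
wrist_force: [-4.0, -4.1, 1.7]
width: 0.5
grasp_force: 2.2
```

>>> {"op": "drive_tool", "data": {
  "steps": [
    {"x": 0.08, "y": 0.18, "z": 0, "wx": 0, "wy": 0, "wz": 0, "grip": 0},
    {"x": 0.17, "y": 0.36, "z": 0, "wx": 0, "wy": 0, "wz": 0, "grip": 0},
    {"x": 0.17, "y": 0.36, "z": 0, "wx": 0, "wy": 0, "wz": 0, "grip": 0}
  ]
}}

```text
t: 9.22
position: [580.0, 95.6, 59.4]
eef_rot: [-3.142, -0.0, 1.129]
wrist_force: [-1.8, -1.5, -0.1]
width: 0.7
grasp_force: 0.9
```

>>> {"op": "drive_tool", "data": {
  "steps": [
    {"x": 0.06, "y": 0.14, "z": 0, "wx": 0, "wy": 0, "wz": 0, "grip": 0},
    {"x": 0.11, "y": 0.23, "z": 0, "wx": 0, "wy": 0, "wz": 0, "grip": 0},
    {"x": 0.11, "y": 0.23, "z": 0, "wx": 0, "wy": 0, "wz": 0, "grip": 0}
  ]
}}

```text
t: 9.6
position: [581.0, 97.7, 59.4]
eef_rot: [-3.141, -0.0, 1.128]
wrist_force: [-3.8, -1.2, -0.5]
width: 0.3
grasp_force: 1.6
```

>>> {"op": "drive_tool", "data": {
  "steps": [
    {"x": 0.04, "y": 0.09, "z": 0, "wx": 0, "wy": 0, "wz": 0, "grip": 0},
    {"x": 0.06, "y": 0.14, "z": 0, "wx": 0, "wy": 0, "wz": 0, "grip": 0},
    {"x": 0.06, "y": 0.14, "z": 0, "wx": 0, "wy": 0, "wz": 0, "grip": 0}
  ]
}}

```text
t: 9.98
position: [581.4, 98.4, 59.4]
eef_rot: [-3.141, 0.001, 1.128]
wrist_force: [-4.2, -5.8, 1.5]
width: 0.7
grasp_force: 3.4
```

>>> {"op": "drive_tool", "data": {
  "steps": [
    {"x": 0.06, "y": 0.14, "z": 0, "wx": 0, "wy": 0, "wz": 0, "grip": 0},
    {"x": 0.06, "y": 0.14, "z": 0, "wx": 0, "wy": 0, "wz": 0, "grip": 0}
  ]
}}

```text
t: 10.22
position: [581.5, 98.7, 59.4]
eef_rot: [-3.141, 0.003, 1.127]
wrist_force: [-8.6, -9.5, 6.9]
width: 0.5
grasp_force: 6.4
```

>>> {"op": "drive_tool", "data": {
  "steps": [
    {"x": -0.8, "y": -1.8, "z": 0, "wx": 0, "wy": 0, "wz": 0, "grip": 0},
    {"x": -1.7, "y": -3.6, "z": 0, "wx": 0, "wy": 0, "wz": 0, "grip": 0},
    {"x": -1.7, "y": -3.6, "z": 0, "wx": 0, "wy": 0, "wz": 0, "grip": 0},
    {"x": -1.7, "y": -3.6, "z": 5, "wx": 0, "wy": 0, "wz": 0, "grip": 0},
    {"x": -1.7, "y": -3.6, "z": 10, "wx": 0, "wy": 0, "wz": 0, "grip": 0},
    {"x": -8, "y": -10, "z": 14, "wx": 0, "wy": 0, "wz": 0, "grip": 0},
    {"x": -8, "y": -15, "z": 14, "wx": 0, "wy": 0, "wz": 0, "grip": 0},
    {"x": -8, "y": -20, "z": 14, "wx": 0, "wy": 0, "wz": 0, "grip": 0},
    {"x": -8, "y": -25, "z": 14, "wx": 0, "wy": 0, "wz": 0, "grip": 0},
    {"x": -8, "y": -25, "z": 14, "wx": 0, "wy": 0, "wz": 0, "grip": 0}
  ]
}}

```text
t: 11.48
position: [501.8, -153.7, 199.6]
eef_rot: [3.141, 0.0, 1.123]
wrist_force: [0.2, 1.6, 0.6]
width: 0.5
grasp_force: 0.0
```

```bash
python3 - <<'E'
from h import *
a=[]
for n in('side','top'):
  s=env.snapshot(n);a.append(cv2.resize(s['img'][130:280,150:350] if n=='side' else s['img'][100:300,110:320],(400,400)))
  for d in env.find_in(n,'knob')[:2]: 
    p=at(s,d['xy'],66)[:2]-[544.5,112.4];print(d,p@[.904,-.428],p@[.428,.904])
cv2.imwrite('pics/end.png',np.hstack(a)[:,:,::-1]);print(env.get_obs()['position'])
E
```

```text
{'xy': [224.6, 206.8], 'conf': 0.79} 32.818175518249916 28.00221374280121
{'xy': [219.4, 172.9], 'conf': 0.53} 38.55940921741812 23.8813190388773
[ 502.4919272  -148.40476967  199.53491256]
```

View pics/end.png

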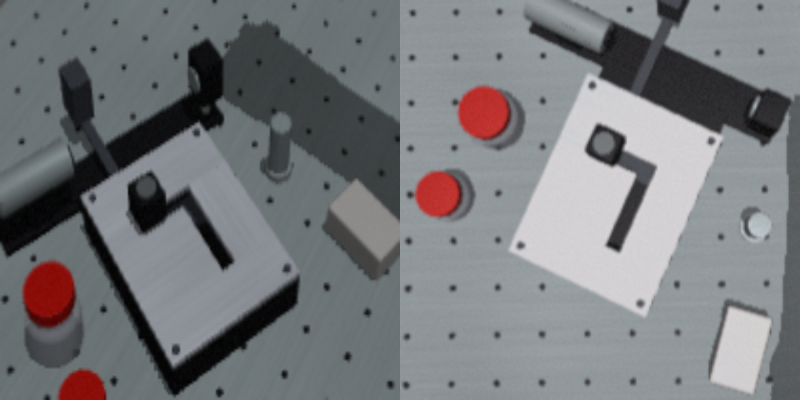

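The knob is at the end of the short leg (side crop (146,198), top crop (605,143)). The jars, box and post are standing, and the fingers are clear.

```bash
python3 -c "
from bench import env
print(env.close_job())"
```

```text
the job is handed in; nothing more can be done
None
```

The shutter is open and latched: I pushed the knob to the corner and then to the end of the short leg, where the force rose at each wall. The fingers are clear, the jars, box and post were left standing, and the job was handed in at about 11.6 s (no verdict was returned).

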